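Put the coin cup away in the unlocked push-to-open till drawer

TASK

One of the two till drawers is locked and will not give; the other only sits on its touch latch. Press the fronts gently to feel which one gives, let that drawer spring open, lower the coin cup upright onto its floor and let go there, then push the drawer shut until it latches and stays shut by itself. Do not force the locked drawer and do not disturb the bottle, the can or the carton.

Things in the scene. Friction and masses are not known exactly. Their poses are not given: they have to be found in the camera images.
- till_top (a point): centre of the flat top of the grey till cabinet (260 mm deep in x, 344 wide in y, 100 high, fixed). x points from the drawer fronts to the back, y to the left seen from the robot, z up. The cabinet's front edge is 130 mm in front (-x) of this point. Two identical drawers, a left and b right; one is locked, at random: nothing seen or read tells which, only pressing does
- drawer_a_front (a point): centre of the outer face of the left drawer's white front plate (164 mm wide, 15 thick, no handle, spans 4 to 96 mm above the counter; this point 50 mm). Moves with the drawer; axes as till_top; pulls out along -x. Latched, the plate is 12 mm clear of the cabinet, so the outer face is 157 mm in front of till_top. It is 85 mm left (+y) of till_top
- drawer_b_front (a point): the same point of the right drawer, 85 mm right (-y) of till_top. Either drawer, locked: gives under 3 mm, then rigid
- drawer_a_in (a point): point on the left drawer's inner floor, 14 mm above the counter, 87 mm behind (+x) its outer front face, moves with it. Inside 142 mm wide, from 15 to 185 mm behind the outer face, side walls 50 mm high. Open, it is about the middle of the part clear of the cabinet (72 mm to the front plate, 83 mm to the cabinet's edge)
- drawer_b_in (a point): the same for the right drawer
- drawer_a (a joint): left drawer's travel (m): 0 latched, 0.14 open, -0.010 pressed to the rigid stop. To open: from latched press in 7 mm or more (about 8 N; under 4 mm does not trip it), back off: a spring drives it out. To shut: push (2 to 12 N) right to the stop 10 mm past latched, then back off: it returns to 0 and stays. Another push would open it again
- drawer_b (a joint): the same for the right drawer
- cup_center (a point): centre of the coin cup, a loose grey open-topped plastic box 80 mm long (its x), 50 mm wide (its y), 60 mm high, walls 3 mm, about 0.14 kg, standing upright on the counter to the left of the till; this point is 30 mm above its underside; its z points up
- bottle: green drink bottle, 64 mm across, 190 mm high, on the counter left of the till; origin at its underside. Bystander
- can: food can, 70 mm across, 100 mm high, on the till's top near its middle line; origin at its underside. Bystander
- carton: cardboard carton 110 x 70 x 140 mm high, on the counter right of the till; origin at its underside. Bystander

How it is judged:
By the outcome, as a careful person would: the job done as asked, in the order asked, and still so for the second after the job is handed in, with the robot touching nothing.
It also fails if it takes over 69 s, if anything falls off the work surface, if the arm or the gripper's body presses on something with over 40 N, if the wrist force passes 120 N, or if a joint passes its speed limit or range.

ROBOT

A 7-joint arm with a two-finger parallel gripper is mounted at the origin on the work surface. World frame = base frame: x ahead of the robot, y to its left, z up, the work surface at z = 0. Lengths are in m, angles in rad, forces in N, time in s.
With the tool pointing down it reaches from about 0.425 to 0.95 m from the base axis. Payload 4.7 kg.
Tool frame: the origin (TCP) lies between the finger pads; the fingertips stand 25 mm ahead of it and the grasp point (between the pads) lies 6 mm ahead of it; x points along the fingers, z is the direction in which the jaws open and shut, and the axes are right-handed (so a half turn about x gives the same grasp; the last joint's range is limited). The gripper opens to 85 mm and grips with 20 to 120 N. Pads are 22 mm wide; open, the fingers measure 114 mm over their backs; the gripper's body (76 mm by 85 mm) begins 54 mm behind the grasp point. The pads swing forward as they close: fully open they stand 13 mm farther back than shut.
Start: joints at [-1.293, 0.469, -0.049, 1.532, 0.024, 1.141, -0.082], TCP at [0.204, 0.644, 0.256] pointing down, gripper open.
Joint ranges: [-2.59, 2.59], [-0.33, 1.99], [-1.39, 1.29], [0.1, 2.45], [-1.04, 4.18], [0.21, 1.99], [-2.66, 2.66]. Speed limits (rad/s): [2.57, 2.57, 3.14, 3.14, 3.14, 3.14, 3.14].

INTERFACE

Orientations are given as a 3x3 rotation matrix whose columns are the frame's x, y, z axes.
In Python, from rig import * gives the robot as it stands. Calls block until the motion is done:
- movep(position, orientation): joint-space move of the TCP to a pose.
- move_l(position, attitude=None, feed=0.15, until_force=None): straight line of the TCP; attitude=None keeps the orientation; feed is the mean speed in m/s. With until_force (N) it stops when the force on the tool has changed by that much, and returns True; else False.
- move_joints(angles): joint-space move.
- command_gripper(opening, newtons=None): finger opening in m; newtons is the grip in N (None keeps the last); returns when the fingers have stopped.
- sleep(seconds).
- inverse_kinematics(position, orientation): joint angles nearest the present ones, or None.
- sense(): the state.
- camera(name): name is "scene" or "side" or "wrist"; returns (picture, depth): 400x640x3 uint8, red, green, blue; 400x640 float32, m along the optical axis (not along the pixel's ray), 0 where there is no reading.
- camera_params(name): a dict with "K" (3x3 intrinsics, pixels), "dist" ([k1, k2, p1, p2, k3] as OpenCV has them; the pictures are not rectified), "position" and "rotation" of the camera in the world; the wrist camera has in their place "tool_from_camera" (4x4, takes a point from camera to tool coordinates, whose origin is the TCP and whose axes are the tool frame's). Camera axes: x right, y down, z forward; pixel columns grow to the right and rows downward; lengths in m; the calibration is good to about 2 mm. A picture is of the moment at which its call begins: read the wrist's pose just before it. camera_params takes no time and is no camera call.
A pose or a line that the arm cannot do raises Unreachable and nothing moves.
- finish_job(): hands the job in, once; it reports no verdict.
The state is a dict: "time_s": time; "joint_pos": joint angles; "qd": joint speeds; "joint_efforts": joint torques, N m; "position": TCP position; "tcp_rot": TCP orientation; "wrist_force": force on the tool from outside, world axes, zero at the start; "ft_torque": the same for the moment, N m; "finger_gap": finger opening in m.
Only numpy, scipy, OpenCV 4.12 (cv2) and the standard library are available. Lean on these libraries where they do the work, as an engineer would, in place of code of your own. Each camera call takes 0.05 s, during which the arm holds its last target. There are 200 camera calls.

## Working session

There is one attempt and no reset: what is moved stays moved. The work goes in short steps, each a Python script; the robot and the scene stay as the last script left them, time stands still between calls to the robot, and variables do not carry over. Pictures are saved under pics/ and viewed, about 8 in all and at most 12, crops included, and the job is handed in when it is done.

```bash
ls; mkdir -p pics; cat > h.py <<'E'
from rig import *
import numpy as np, cv2
def world(name,u,v,depth,pose=None):
    p=camera_params(name);K=np.array(p["K"]);d=np.array(p["dist"],float)
    n=cv2.undistortPoints(np.array([[[u,v]]],float),K,d)[0,0]
    c=np.array([n[0],n[1],1])*depth
    if "position" in p: return np.array(p["rotation"])@c+np.array(p["position"])
    T=np.array(p["tool_from_camera"]);c=T[:3,:3]@c+T[:3,3]
    return pose[1]@c+pose[0]
def cloud(name,dep,pose=None):
    p=camera_params(name);K=np.array(p["K"]);d=np.array(p["dist"],float)
    v,u=np.mgrid[0:400,0:640]
    n=cv2.undistortPoints(np.stack([u,v],-1).reshape(-1,1,2).astype(float),K,d)[:,0]
    c=np.c_[n,np.ones(len(n))]*dep.reshape(-1,1)
    if "position" in p: w=c@np.array(p["rotation"]).T+np.array(p["position"])
    else:
        T=np.array(p["tool_from_camera"]);c=c@T[:3,:3].T+T[:3,3]; w=c@pose[1].T+pose[0]
    w[dep.ravel()<=0]=np.nan
    return w.reshape(400,640,3)
def save(n,im): cv2.imwrite("pics/"+n+".png",im[:,:,::-1])
E
python3 - <<'E'
from h import *
s=sense();print(s)
for n in("scene","side"):
    im,d=camera(n);save(n,im);np.save(n+"_d.npy",d)
    p=camera_params(n);print(n,p["position"],np.array(p["rotation"]).round(3).tolist())
E
```

```text
pics
{'time_s': 0.0, 'joint_pos': array([-1.29288998,  0.46943883, -0.04858231,  1.53370205,  0.02409958,
        1.14099408, -0.08228944]), 'qd': array([ 0.00202833,  0.00016455, -0.00043222,  0.0003974 ,  0.00023048,
        0.00203716,  0.00076093]), 'joint_efforts': array([ 1.77134245e-05, -5.10308897e+01, -4.63460467e-02, -2.37712473e+01,
        1.07362444e-02,  7.67858641e-03, -2.40272591e-06]), 'position': array([0.2036932 , 0.64296747, 0.25525965]), 'tcp_rot': array([[-5.16532224e-04, -9.53312323e-01,  3.01985676e-01],
       [-1.88731238e-03,  3.01986108e-01,  9.53310458e-01],
       [-9.99998086e-01, -7.75257323e-05, -1.95518370e-03]]), 'wrist_force': array([ 0.34578523, -0.29871508,  0.39215348]), 'ft_torque': array([ 0.02540687, -0.01104636, -0.00389541]), 'finger_gap': 0.085292396183002}
scene [ 1.27747202 -0.11550921  0.85751918] [[0.082, 0.74, -0.668], [0.997, -0.07, 0.045], [-0.014, -0.669, -0.743]]
side [ 0.37517536 -1.01379216  0.84496982] [[0.966, -0.154, 0.206], [-0.258, -0.592, 0.764], [0.004, -0.791, -0.612]]
```

View pics/scene.png

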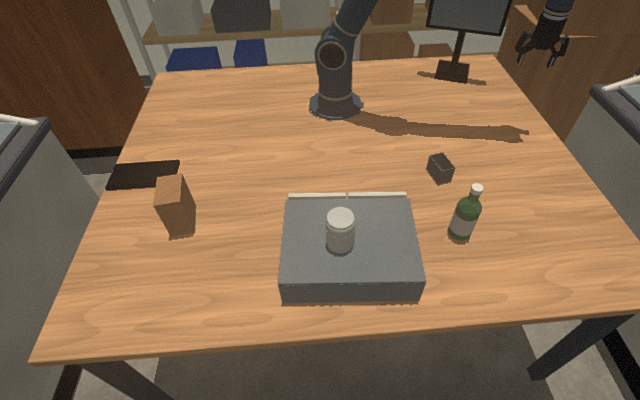

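View pics/side.png

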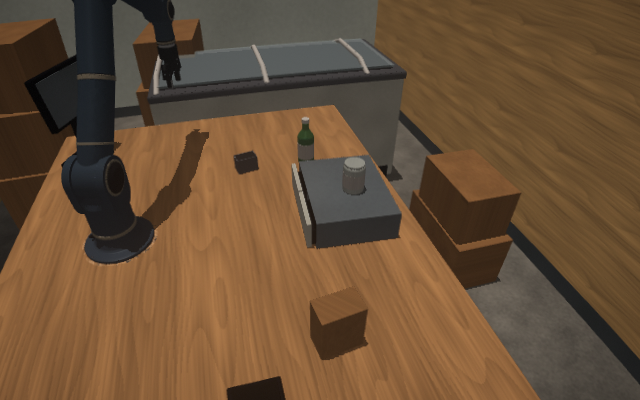

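The scene view shows the till around (350,245) with the can on top at (340,230). The cup is at (440,168), the bottle at (465,213), the carton at (175,205), and the drawer fronts lie along row 195. I'll use the depth clouds to get metric positions.

```bash
python3 - <<'E'
from h import *
for n,boxes in(("scene",dict(till=(275,200,425,285),plates=(285,189,410,200),cup=(425,150,458,186),bottle=(448,180,485,245),can=(322,203,358,255),carton=(150,165,200,240))),("side",dict(till=(300,155,400,225),plates=(290,160,318,246),cup=(230,149,262,175),can=(340,155,368,196)))):
    d=np.load(n+"_d.npy");W=cloud(n,d)
    for k,(a,b,c,e) in boxes.items():
        P=W[b:e,a:c].reshape(-1,3);P=P[np.isfinite(P[:,0])]
        z={"till":(.093,.107),"plates":(.085,.105),"cup":(.05,.07),"bottle":(.02,.25),"can":(.12,.25),"carton":(.125,.16)}[k]
        Q=P[(P[:,2]>z[0])&(P[:,2]<z[1])]
        if k=="cup":print("z hist",np.histogram(P[:,2],np.arange(-.01,.09,.01))[0])
        r=cv2.minAreaRect((Q[:,:2]*1000).astype(np.float32))
        print(n,k,len(Q),np.percentile(Q,[2,50,98],axis=0).round(3).tolist(),"rect",np.round(r[0],1),np.round(r[1],1),round(r[2],1))
im=cv2.imread("pics/scene.png")[140:200,270:470];cv2.imwrite("pics/c1.png",cv2.resize(im,None,fx=4,fy=4,interpolation=cv2.INTER_CUBIC))
E
```

```text
scene till 10302 [[0.614, -0.2, 0.098], [0.768, -0.019, 0.101], [0.867, 0.131, 0.104]] rect [736.3 -33.9] [344.7 260.4] 85.8
scene plates 863 [[0.571, -0.181, 0.086], [0.59, -0.009, 0.096], [0.62, 0.137, 0.102]] rect [593.  -20.6] [335.6  36.3] 84.5
z hist [138 469  83  92 106 110 133  51   0]
scene cup 184 [[0.398, 0.27, 0.05], [0.445, 0.301, 0.058], [0.484, 0.33, 0.063]] rect [441.3 300.3] [83.9 52.6] 12.5
scene bottle 1121 [[0.666, 0.262, 0.024], [0.695, 0.283, 0.113], [0.711, 0.315, 0.191]] rect [685.9 288. ] [64.3 49.2] 47.9
scene can 1096 [[0.725, -0.092, 0.124], [0.771, -0.061, 0.192], [0.786, -0.028, 0.203]] rect [754.  -58.9] [67.  67.8] 48.3
scene carton 903 [[0.507, -0.545, 0.127], [0.57, -0.507, 0.141], [0.617, -0.471, 0.143]] rect [ 561.3 -510. ] [112.5  71.7] 7.6
side till 4518 [[0.581, -0.205, 0.095], [0.708, -0.091, 0.101], [0.862, 0.128, 0.104]] rect [725.1 -32.7] [348.4 289. ] 85.0
side plates 1029 [[0.572, -0.186, 0.088], [0.616, -0.002, 0.1], [0.673, 0.14, 0.104]] rect [598. -17.] [347.5  92.6] 75.0
z hist [330 107  55  54  89  87 105   2   0]
side cup 107 [[0.402, 0.267, 0.05], [0.444, 0.3, 0.055], [0.484, 0.33, 0.06]] rect [442.5 297.7] [82.1 58.9] 14.0
side can 651 [[0.719, -0.094, 0.123], [0.745, -0.082, 0.176], [0.781, -0.037, 0.201]] rect [750.7 -62.7] [65.5 68. ] 9.7
```

View pics/c1.png

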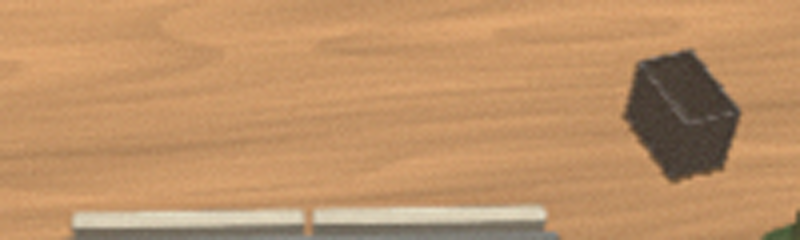

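Both cameras agree:

| Item | Position (mm) | Yaw |
|---|---|---|
| Till | (736, -34) | about -4.2° |
| Cup | (442, 300) | about 13° |
| Can | (754, -60) | – |

The fitted sizes match the ones given. Next I'll check reach for pressing with a tilted tool.

```bash
cat >> h.py <<'E'
yaw=np.radians(-4.2); C=np.array([.736,-.034,.1])
X=np.array([np.cos(yaw),np.sin(yaw),0]);Y=np.array([-X[1],X[0],0]);Z=np.array([0,0,1.])
def T(x,y,z): return np.array([C[0],C[1],0])+x*X+y*Y+z*Z   # till frame, z from counter
def att(tilt,zsgn=1,X=X,Y=Y): # tool x: down tilted towards +X; tool z along +-Y
    a=np.radians(tilt);x=-np.cos(a)*Z+np.sin(a)*X; z=zsgn*Y
    return np.c_[x,np.cross(z,x),z]
E
python3 - <<'E'
from h import *
for tilt in(0,15,30,45,60):
  for s in(1,-1):
    a=att(tilt,s); r=[]
    for y in(.085,-.085):
      for o in(-.157,-.297,-.337):
        tip=T(o,y,.06); q=inverse_kinematics(tip-.025*a[:,0],a)
        r.append(None if q is None else q.round(2).tolist())
    print(tilt,s,[x is not None for x in r], r[0],r[4])
E
```

```text
0 1 [True, True, True, True, True, True] [-0.31, 0.53, 0.17, 1.9, -0.13, 0.72, 1.44] [-0.25, 0.37, 0.46, 2.24, -0.3, 0.58, 1.93]
0 -1 [True, True, True, True, True, True] [-0.62, 0.6, 0.61, 1.92, -0.48, 0.77, -1.38] [-0.55, 0.47, 0.86, 2.25, -0.6, 0.66, -0.9]
15 1 [True, True, False, True, True, False] [-0.32, 0.45, 0.13, 2.08, 0.05, 0.36, 1.24] [-0.02, 0.28, 0.18, 2.4, -0.31, 0.22, 1.94]
15 -1 [True, True, False, True, True, False] [-0.57, 0.48, 0.45, 2.1, -0.38, 0.37, -1.5] [-0.46, 0.34, 0.72, 2.42, -0.93, 0.32, -0.58]
30 1 [True, False, False, True, False, False] [-0.17, 0.43, -0.11, 2.25, 1.73, 0.21, -0.44] None
30 -1 [False, False, False, False, False, False] None None
45 1 [True, False, False, True, False, False] [-0.17, 0.49, -0.18, 2.39, 2.51, 0.59, -1.25] None
45 -1 [True, False, False, True, False, False] [0.19, 0.56, -0.61, 2.37, 2.32, 0.73, 2.19] None
60 1 [False, False, False, False, False, False] None None
60 -1 [False, False, False, False, False, False] None None
```

```bash
cat >> h.py <<'E'
def press(y,z=.08):
    "approach from -x; returns (contact TCP x in till frame, gave?, travel)"
    a=att(0); lx=lambda:float((sense()["position"]-T(0,0,0))@X)
    movep(T(-.20,y,.16),a); move_l(T(-.20,y,z),feed=.15)
    hit=move_l(T(-.145,y,z),feed=.02,until_force=2.0); x0=lx()
    print("contact",hit,x0,sense()["wrist_force"].round(2))
    stop=move_l(T(x0+.006,y,z),feed=.008,until_force=9.0); s=sense()
    print("press stopped",stop,"travel",lx()-x0,s["wrist_force"].round(2),s["time_s"])
    return x0,not stop,lx()-x0
E
python3 - <<'E'
from h import *
command_gripper(0.0)
f0=sense()["wrist_force"]
r=press(.085)
if not r[1] : move_l(T(-.20,.085,.08),feed=.1)
s=sense();print(s["time_s"],s["wrist_force"],s["finger_gap"])
E
```

```text
contact True -0.17081561127332864 [ 0.68 -0.45  0.36]
press stopped True travel 0.00017671744085556718 [-2.67  0.49  5.09] 6.0333
6.475 [0.29168817 0.04333698 0.16392922] 0.00014914784403113925
```

The force trigger fired on transients, so this isn't conclusive. I'll press again in small steps and read the settled force at each one.

```bash
cat >> h.py <<'E'
def feel(y,z=.08,start=-.176,maxf=9,maxn=16):
    move_l(T(start,y,z),feed=.1); sleep(.1)
    b=sense()["wrist_force"]@X; log=[]
    for i in range(maxn):
        move_l(T(start+.0015*(i+1),y,z),feed=.03); sleep(.05)
        s=sense(); f=-(s["wrist_force"]@X-b); x=float((s["position"]-T(0,0,0))@X)
        log.append((round(x*1000,1),round(float(f),1)))
        if f>maxf: break
    print(y,log,sense()["time_s"]); return log
E
python3 - <<'E'
from h import *
feel(.085)
E
```

```text
0.085 [(-174.6, 0.1), (-173.0, 0.4), (-171.5, 1.4), (-170.7, 3.2), (-170.2, 6.2), (-169.1, 7.6), (-168.5, 9.3)] 9.0667
```

```bash
python3 - <<'E'
from h import *
move_l(T(-.20,.085,.08),feed=.1); move_l(T(-.20,-.085,.08),feed=.2)
feel(-.085,maxf=9)
E
```

```text
-0.085 [(-174.7, 0.6), (-173.0, 0.2), (-171.5, 0.1), (-170.8, 4.3), (-170.3, 7.1), (-169.1, 8.1), (-167.7, 7.2), (-166.1, 6.3), (-164.4, 6.2), (-163.2, 7.3), (-161.7, 7.1), (-160.3, 8.2), (-160.0, 10.6)] 14.95
```

Drawer b (right) gave the full 11 mm at 6–8 N, so it is the free one. I'll back off ahead of it and check that it opens.

```bash
python3 - <<'E'
from h import *
move_l(T(-.335,-.085,.08),feed=.25); move_l(T(-.335,-.085,.22),feed=.3)
s=sense();print(s["time_s"],s["wrist_force"])
B=np.array([.4415,.300,0]);th=np.radians(13);cx=np.array([np.cos(th),np.sin(th),0]);cy=np.array([-cx[1],cx[0],0])
a=att(0,1,cx,cy)
command_gripper(.085)
movep(B+.19*Z,a); sleep(.2)
s=sense();im,d=camera("wrist");save("w1",im)
W=cloud("wrist",d,(s["position"],s["tcp_rot"]))
m=(W[...,2]>.05)&(W[...,2]<.068)&(np.linalg.norm(W[...,:2]-B[:2],axis=-1)<.09)
r=cv2.minAreaRect((W[m][:,:2]*1000).astype(np.float32));print(m.sum(),r)
im,d=camera("scene");save("s2",im[120:320,230:500]);W=cloud("scene",d)
m=(W[...,2]>.085)&(W[...,2]<.099);P=(W-T(0,0,0))@np.c_[X,Y,Z]
for y0,y1 in((.02,.15),(-.15,-.02)):
    k=m&(P[...,1]>y0)&(P[...,1]<y1)&(P[...,0]<-.135)&(P[...,0]>-.33);print(np.percentile(P[k][:,0],[2,20,50,80]).round(4),k.sum())
print(sense()["time_s"])
A=cv2.imread("pics/w1.png");S=cv2.resize(cv2.imread("pics/s2.png"),(540,400))
cv2.imwrite("pics/m1.png",cv2.resize(np.hstack([A,S]),(800,271)))
E
```

```text
16.4333 [-1.10499002 -0.06511728 -0.18588987]
1276 ((439.3824462890625, 303.6694641113281), (79.7557373046875, 50.215126037597656), 12.45577335357666)
[-0.1579 -0.1528 -0.1466 -0.1441] 275
[-0.2965 -0.2915 -0.2849 -0.2826] 236
18.9917
```

View pics/m1.png

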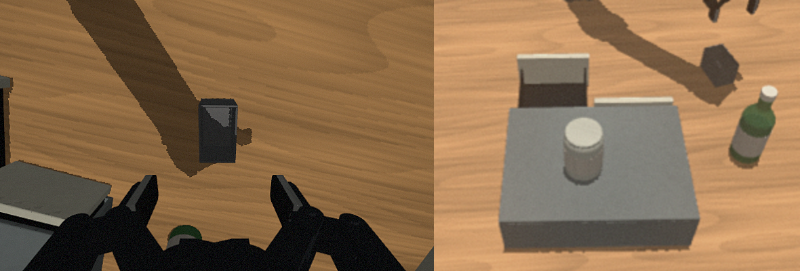

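The left image (wrist) shows the cup at about (218,130), upright. The right image shows drawer b open. Depth puts its face at -0.2965 and drawer a's at -0.158, as expected. I'll grasp the cup next.

```bash
python3 - <<'E'
from h import *
B=np.array([.4394,.3037,0]);th=np.radians(12.5);cx=np.array([np.cos(th),np.sin(th),0]);cy=np.array([-cx[1],cx[0],0])
a=att(0,1,cx,cy)
movep(B+.10*Z,a); move_l(B+.048*Z,feed=.1)
command_gripper(.03,30); s=sense();print("gap",s["finger_gap"],s["time_s"])
move_l(B+.19*Z,feed=.2); print("gap",sense()["finger_gap"],sense()["wrist_force"].round(2))
p=T(-.210,-.085,0)
movep(p+.19*Z,att(0)); sleep(.1)
s=sense();print(s["position"],p,s["finger_gap"],s["time_s"])
im,d=camera("wrist");save("w2",im);im,_=camera("scene");save("s3",im[120:320,230:500])
A=cv2.imread("pics/w2.png");S=cv2.resize(cv2.imread("pics/s3.png"),(540,400))
cv2.imwrite("pics/m2.png",cv2.resize(np.hstack([A,S]),(800,271)))
E
```

```text
gap 0.04999782094357071 20.525
gap 0.04934373950593091 [-0.38  0.22 -1.56]
[ 0.52074429 -0.10158178  0.18994337] [ 0.52033871 -0.10339171  0.        ] 0.049837705296832555 23.0167
```

View pics/m2.png

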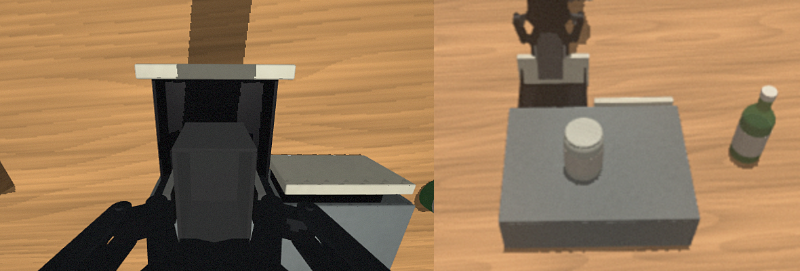

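The cup is held upright. It is centred between the drawer's side walls (wrist columns 160–272, cup 173–255) and aligned with them. Now I'll lower it, release, and go up.

```bash
python3 - <<'E'
from h import *
p=T(-.210,-.085,0)
move_l(p+.075*Z,feed=.12); sleep(.1)
h=move_l(p+.060*Z,feed=.02,until_force=3);s=sense();print(h,s["position"],s["wrist_force"].round(2),s["time_s"])
command_gripper(.068); move_l(p+.19*Z,feed=.15); sleep(.05)
s=sense();print(s["time_s"],s["finger_gap"]);im,d=camera("wrist");save("w3",im)
W=cloud("wrist",d,(s["position"],s["tcp_rot"]));P=(W-T(0,0,0))@np.c_[X,Y,Z]
m=(P[...,2]>.068)&(P[...,2]<.08)&(np.abs(P[...,0]+.21)<.06)&(np.abs(P[...,1]+.085)<.045)
print(m.sum(),cv2.minAreaRect((P[m][:,:2]*1000).astype(np.float32)),P[m][:,2].mean())
cv2.imwrite("pics/w3s.png",im[:,:,::-1][60:400,100:540])
E
```

```text
True [ 0.52015282 -0.10334667  0.06264907] [-0.52  0.8   4.37] 24.9333
26.3083 0.06812269184071278
1229 ((-211.06443786621094, -84.36227416992188), (50.08241271972656, 79.52860260009766), 89.92430114746094) 0.07287714446424944
```

View pics/w3s.png

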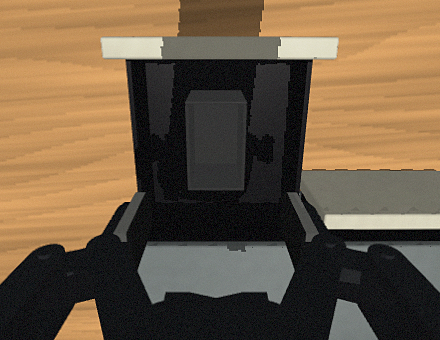

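The cup stands upright in the drawer at (-211, -84) mm with its rim at z = 73 mm, which matches the 74 expected. Next I'll push the drawer shut.

```bash
python3 - <<'E'
from h import *
move_l(T(-.334,-.085,.19),feed=.2); command_gripper(0.0); move_l(T(-.334,-.085,.08),feed=.15); sleep(.1)
b=sense()["wrist_force"]@X
for x in(-.30,-.27,-.24,-.21,-.19,-.178):
    move_l(T(x,-.085,.08),feed=.06); s=sense();print(round(float(-(s["wrist_force"]@X-b)),1),end=" ")
print()
log=[];c=-.178
while c<-.150:
    c+=.002; move_l(T(c,-.085,.08),feed=.03); sleep(.05)
    s=sense();f=float(-(s["wrist_force"]@X-b));x=float((s["position"]-T(0,0,0))@X)
    log.append((round(x*1000,1),round(f,1)))
    if x>-.1625 and f>9.5: break
print(log,sense()["time_s"])
E
```

```text
2.2 3.3 4.8 5.6 6.7 8.2 
[(-178.6, 9.1), (-176.7, 9.4), (-174.7, 8.6), (-172.9, 9.6), (-170.8, 8.8), (-167.7, 6.4), (-166.0, 8.0), (-164.0, 6.5), (-161.8, 7.0), (-159.9, 7.8), (-159.8, 11.7)] 35.5583
```

The push reached the rigid stop at -159.8 mm, the same as in the opening press. I'll back off and check.

```bash
python3 - <<'E'
from h import *
move_l(T(-.21,-.085,.08),feed=.08); move_l(T(-.25,-.085,.2),feed=.25); movep(np.array([.40,.28,.28]),att(0)); sleep(.5)
im,d=camera("scene");save("s4",im[120:320,230:500]);W=cloud("scene",d)
P=(W-T(0,0,0))@np.c_[X,Y,Z];m=(P[...,2]>.085)&(P[...,2]<.099)
for y0,y1 in((.02,.15),(-.15,-.02)):
    k=m&(P[...,1]>y0)&(P[...,1]<y1)&(P[...,0]<-.135)&(P[...,0]>-.33);print(np.percentile(P[k][:,0],[2,20,50,80]).round(4),k.sum())
for n,(a,b,c,e),z0 in(("can",(322,203,358,255),.12),("carton",(150,165,200,240),.125),("bottle",(448,180,485,245),.02)):
    Q=W[b:e,a:c].reshape(-1,3);Q=Q[(Q[:,2]>z0)&(Q[:,2]<.25)];print(n,np.percentile(Q,[2,50,98],axis=0).round(3).tolist())
print(sense()["time_s"])
S=cv2.imread("pics/s4.png");cv2.imwrite("pics/s4b.png",cv2.resize(S,(540,400)))
E
```

```text
[-0.1575 -0.1533 -0.1464 -0.1441] 282
[-0.1578 -0.153  -0.1463 -0.1441] 280
can [[0.725, -0.092, 0.123], [0.772, -0.061, 0.192], [0.786, -0.028, 0.203]]
carton [[0.509, -0.545, 0.127], [0.57, -0.507, 0.141], [0.617, -0.471, 0.144]]
bottle [[0.666, 0.262, 0.025], [0.695, 0.283, 0.113], [0.711, 0.316, 0.191]]
39.0667
```

View pics/s4b.png

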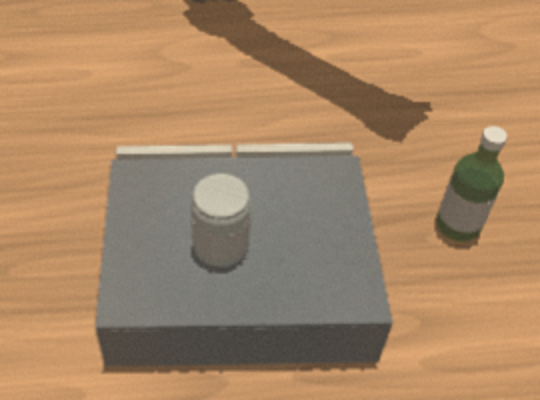

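Both fronts are flush at the latched position (row ~150), and the bystanders haven't moved. Handing the job in.

```bash
python3 -c "
from rig import *
print(finish_job())"
```

```text
the job is handed in; nothing more can be done
None
```

The coin cup is upright inside the right drawer (b), and that drawer is shut and staying shut by itself. I handed the job in at about 39 s of the 69 s allowed.

- **Finding the free drawer:** The left drawer (a) met firm resistance within about 3.5 mm, at up to 9.3 N, so I left it alone. The right drawer gave about 11 mm at 6–8 N and sprang fully open when I backed off.
- **Placing the cup:** I lowered it to the drawer floor until I felt about 4 N, then let go. It stood within about 1 mm of the target, with its rim at 73 mm against 74 expected.
- **Shutting the drawer:** I pushed to the rigid stop with up to 11.7 N, then backed off. Both fronts then measured 158 mm in front of the till centre; latched is 157.
- **Bystanders:** The bottle, can and carton read the same as at the start, to within 2 mm.

- **False trigger:** My first press on drawer a stopped early on a force transient and told me nothing, so I pressed it again in small steps.
- **Left drawer reading:** Its 3.5 mm is slightly over the 3 mm stated for a locked drawer. I stopped there without pressing to a hard stop, so I took it as locked mainly because b was clearly free.
- **Not checked:** I did not look at the cup again after the drawer was shut.

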